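# Seat the vial carrier on the autosampler and load it

### The arm

A 6-joint arm with a two-finger parallel gripper is mounted at the origin on the work surface. World frame = base frame: x ahead of the robot, y to its left, z up, the work surface at z = 0. Lengths are in mm, angles in degrees, forces in N, time in s.
With the tool pointing down it reaches from about 350 to 850 mm from the base axis. Payload 8.1 kg.
Tool frame: the origin (TCP) lies midway between the tips of the shut fingers; the grasp point (between the pads) lies 19 mm behind it; z points along the fingers, y is the line along which they close (so a half turn about z gives the same grasp; the last joint's range is limited). The gripper opens to 85 mm and grips with 20 to 120 N. Pads are 22 mm wide; open, the fingers measure 114 mm over their backs; the gripper's body (76 mm by 85 mm) begins 54 mm behind the grasp point. The pads swing forward as they close: fully open they stand 13 mm farther back than shut.
Start: joints at [65.466, 7.471, 85.268, -0, 87.261, -4.893], TCP at [201.654, 565.103, 231.292] pointing down, gripper open.
Joint ranges: [-169.43, 169.43], [-51.17, 129.36], [1.28, 143.12], [-76.62, 256.62], [0, 156.53], [-152.29, 152.29]. Speed limits (degrees/s): [136.94, 136.94, 159.86, 180, 180, 180].

### API

Orientations are given as [roll, pitch, yaw] about the fixed x, y, z axes, in that order (R = Rz(yaw) Ry(pitch) Rx(roll)).
In Python, from bench import sensors, optics, r gives the robot as it stands.
- The arm moves only by the tool apply_moves, never from a script. Its argument "targets" is a list of rows, each a list of 7 numbers: the shift along the tool's x, y, z in mm, then the turn, a rotation vector about the tool's x, y, z in rad, then the closure, from 0 (fully open) to 1 (shut). In form: [[x, y, z, wx, wy, wz, claw], ...]. A call has 1 to 20 rows; each row shifts and turns the commanded pose from where the row before left it, along the tool's axes as they then stand; what a row does not reach is not made up. A row lasts 1/8 s, in which the tool goes at most 62.5 mm and 10.7 degrees, less where a joint would pass 70% of its speed; a pose out of reach is approached as far as the arm can. A call is refused whole if a number of a shift passes 62.5 or a number of a turn 0.188, either way. A call with a gripper value outside its range is refused whole. The fingers move at their own pace and stop on an object; "force" is the grip in N (left out, the last holds). Time passes only in rows, so rows that do not move let the fingers close. It gives the time, the measured TCP pose, the force, the opening and the grip force at its end, in the units of the state.
- sensors.sense(): the state, without advancing time (a new reading comes with each control period).
- optics.snapshot(name): name is "scene" or "side" or "wrist"; returns the picture (480x640x3 uint8, red, green, blue); there is no depth.
- optics.get_calibration(name): a dict with "camera_matrix" (3x3 intrinsics, pixels), "pose" (4x4, takes a point from camera to world coordinates). Camera axes: x right, y down, z forward; pixel columns grow to the right and rows downward; lengths in mm; the calibration is good to about 2 mm. A picture is of the moment at which its call begins: read the wrist's pose just before it. get_calibration takes no time and is no camera call; for the wrist camera it gives the pose at the moment of the call.
- r.hand_in(): hands the job in; it is judged then, once.
The state is a dict: "time": time; "joint_pos": joint angles; "qd": joint speeds; "joint_efforts": joint torques, N m; "tool_pos": TCP position; "tcp_rot": TCP orientation; "ft_force": force on the tool from outside, world axes, zero at the start; "wrist_torque": the same for the moment, N m; "finger_gap": finger opening in mm; "grip_force": force on a finger pad.
Only numpy, scipy, OpenCV 4.12 (cv2) and the standard library are available. Lean on these libraries where they do the work, as an engineer would, in place of code of your own. Each camera call takes 0.05 s, during which the arm holds its last target. There are 200 camera calls.

### The job

Get the autosampler ready: lift the empty vial carrier by its handle and lower it gently onto the white autosampler deck, green end over the thick pin at the green-marked end, until it sits flat and fully home on both pins. Then stand the green-capped vial in one of its green wells and the blue-capped vial in one of its blue wells, each upright and right down. Never tip a vial over, do not drop or ram the carrier, and leave the beaker, the amber jar and the orange tip box where they are.

Things in the scene. Friction and masses are not known exactly. Their poses are not given: they have to be found in the camera images.
- carrier: Loose vial carrier, about 400 g. Grey plate 84 (x) x 200 (y) x 10 mm; origin at the centre of its underside, z up, y to the green end. Through holes for the pins: 16 mm wide at y +84, 11 mm at y -84. Green block centred at y +52, blue block at y -52, each 74 (x) x 39 (y) mm, top 42 mm above the underside, two open square wells in each. Handle bar over the middle on two thin posts at x -34, +34.
- carrier_handle (a point): Centre of the carrier's yellow handle bar, 94 mm above the carrier's underside; axes as the carrier's. Bar 80 (x) x 14 (y) x 16 (z) mm, free on both long sides.
- well_green0 (a point): Centre of the floor of the green well at carrier x = -17.5, y = +52, 10 mm above the carrier's underside. Well: 31 mm square (along the carrier's x and y), 32 mm deep, wall 4 mm. Axes as the carrier's.
- well_green1 (a point): The same for the other green well, at carrier x = +17.5, y = +52.
- well_blue0 (a point): The same for the blue well at carrier x = -17.5, y = -52.
- well_blue1 (a point): The same for the other blue well, at carrier x = +17.5, y = -52.
- deck_seat (a point): Centre of the top face of the fixed autosampler deck, 50 mm above the bench: the seated carrier has its origin and axes here (y to the green-strip end). Deck: white box 130 (x) x 250 (y) mm, dark grey top. On its -x side a white control housing, x -65 to -110, 75 mm above the bench.
- pin_thick (a point): Tip of the thick steel pin, at deck y +84 beside the green strip: 22 mm high over the deck, 14 mm thick, its upper 10 mm tapered to 6 mm.
- pin_thin (a point): Tip of the thin steel pin, at deck y -84 beside the blue strip: 22 mm high, 9 mm thick, its upper 10 mm tapered to 4 mm.
- vial_green: Loose upright white sample vial with a green cap (top 20 mm), 24 mm in diameter, 80 mm tall, about 50 g. Origin at the centre of its underside, z up.
- vial_blue: The same vial with a blue cap.
- beaker: Bystander: white open beaker, 68 mm across, 85 mm tall. Origin at the centre of its underside.
- jar: Bystander: closed amber jar, black lid, 60 mm across, 75 mm tall. Origin at the centre of its underside.
- tip_box: Bystander: orange pipette-tip box with clear lid, 80 (x) x 110 (y) x 55 (z) mm. Origin at the centre of its underside.
Mind the look-alikes: they are no part of the job. What is shaped like the vial_green but black is not meant. What is shaped like the vial_blue but pink is not meant.

How it is judged:
By the outcome, as a careful person would: the job done as asked, in the order asked, and still so for the second after the job is handed in, with the robot touching nothing.
It also fails if it takes over 69 s, if anything falls off the work surface, if the arm or the gripper's body presses on something with over 40 N, if the wrist force passes 120 N, or if a joint passes its speed limit or range.

## Working session

There is one attempt and no reset: what is moved stays moved. The work goes in short steps, Python scripts to look and compute and a tool call to move; the robot and the scene stay as the last step left them, time stands still between calls to the robot, and variables do not carry over. Pictures are saved under pics/ and viewed, at most 10 in all, crops included, and the job is handed in when it is done.

Besides the shell and the picture viewer there is one more tool, called in YAML: its name, and indented under it one key for each argument. apply_moves: Moves the arm, as the interface text tells. Its arguments: {"type":"object","properties":{"targets":{"type":"array"},"force":{"type":"number"}},"required":["targets"]}

```bash
mkdir -p pics; ls; python3 - <<'E'
from bench import sensors, optics, r
import cv2, numpy as np
s=sensors.sense(); print(s)
for n in ("scene","side","wrist"):
    c=optics.get_calibration(n); print(n,np.round(c["camera_matrix"],1).tolist(),np.round(c["pose"],3).tolist())
    cv2.imwrite(f"pics/{n}0.png",optics.snapshot(n)[:,:,::-1])
E
```

```text
pics
{'time': 0.0, 'joint_pos': array([ 6.54676400e+01,  7.51498555e+00,  8.53321928e+01, -7.00600893e-04,
        8.72625256e+01, -4.89423262e+00]), 'qd': array([-0.02500541,  0.0697506 ,  0.04421663,  0.04775921,  0.04916417,
        0.00119751]), 'joint_efforts': array([ 1.08987944e-03, -5.69413126e+01, -5.00537968e+01, -1.66920868e-04,
        1.52138004e-02,  3.61003652e-05]), 'tool_pos': array([201.40080539, 564.57433101, 230.21780582]), 'tcp_rot': array([-1.79890636e+02, -8.66237734e-03,  1.60361899e+02]), 'ft_force': array([ 0.25429093,  0.16433244, -0.47366761]), 'wrist_torque': array([-0.01653614,  0.01960587, -0.03087525]), 'grip_force': 0.0, 'finger_gap': 85.55393199964223}
scene [[435.8, 0.0, 317.8], [0.0, 435.8, 244.3], [0.0, 0.0, 1.0]] [[0.306, 0.743, -0.595, 1233.267], [0.952, -0.24, 0.191, -239.24], [-0.001, -0.625, -0.781, 932.143], [0.0, 0.0, 0.0, 1.0]]
side [[531.5, 0.0, 322.6], [0.0, 531.5, 234.8], [0.0, 0.0, 1.0]] [[0.921, -0.279, 0.271, 276.372], [-0.389, -0.662, 0.641, -778.667], [0.0, -0.696, -0.718, 939.83], [0.0, 0.0, 0.0, 1.0]]
wrist [[409.5, 0.0, 316.0], [0.0, 409.5, 237.3], [0.0, 0.0, 1.0]] [[0.337, 0.9, 0.277, 130.007], [0.941, -0.322, -0.101, 589.607], [-0.002, 0.295, -0.956, 373.038], [0.0, 0.0, 0.0, 1.0]]
```

View pics/scene0.png

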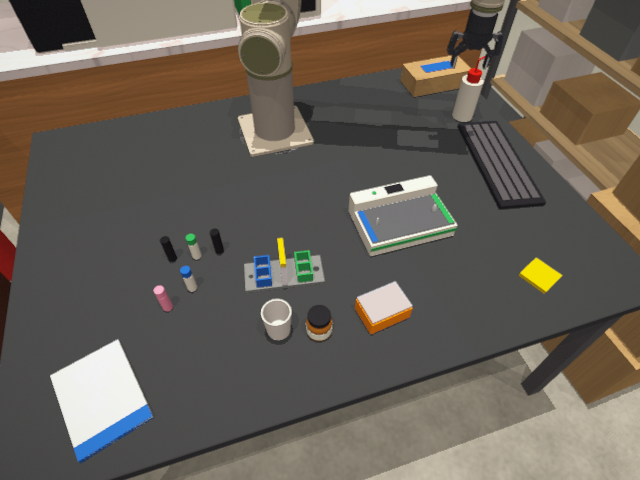

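View pics/side0.png

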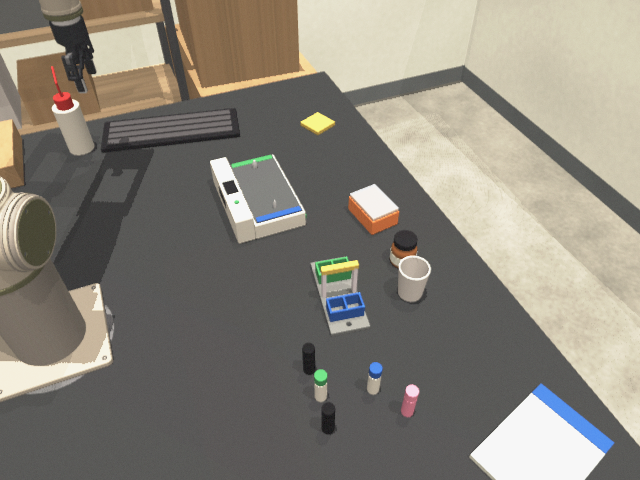

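The scene picture shows the carrier at about (284,268): blue end left, green end right, yellow bar at (282,252). The deck is at (402,215), with its blue strip left at (370,228) and its green strip right. In the side picture the deck is at (255,195) and the carrier at (340,295).

Vial candidates, by scene pixel:
- Green cap: (194,246)
- Black: (168,248) and (217,241)
- Blue cap: (189,278)
- Pink: (163,298)

By the description I choose the green cap at (194,246) and the blue cap at (189,278). Next is a close crop to check them.

```bash
python3 - <<'E'
import cv2, numpy as np
a=cv2.imread("pics/scene0.png"); b=cv2.imread("pics/side0.png")
def crop(im,x,y,w,h,k):
    o=cv2.resize(im[y:y+h,x:x+w],None,fx=k,fy=k,interpolation=cv2.INTER_CUBIC)
    for i in range(-x%10,w,10): cv2.putText(o,str(x+i),(int((i+.5)*k)-10,9),0,.3,(255,255,255),1); cv2.line(o,(int((i+.5)*k),11),(int((i+.5)*k),17),(255,255,255),1)
    for j in range(-y%10,h,10): cv2.putText(o,str(y+j),(0,int((j+.5)*k)+3),0,.3,(255,255,255),1); cv2.line(o,(20,int((j+.5)*k)),(26,int((j+.5)*k)),(255,255,255),1)
    return o
A=crop(a,150,225,180,90,4.4); 
cv2.imwrite("pics/cA.png",A)
B=crop(b,295,250,100,150,4); C=crop(a,340,170,120,85,3.3); D=crop(b,205,145,105,100,3.15)
o=np.zeros((600,800,3),np.uint8); o[:,:400]=B[:600,:400]; o[:280,400:796]=C[:280,:396]; o[285:600,400:730]=D[:315,:330]
cv2.imwrite("pics/cB.png",o)
E
```

```text
(no output)
```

View pics/cA.png

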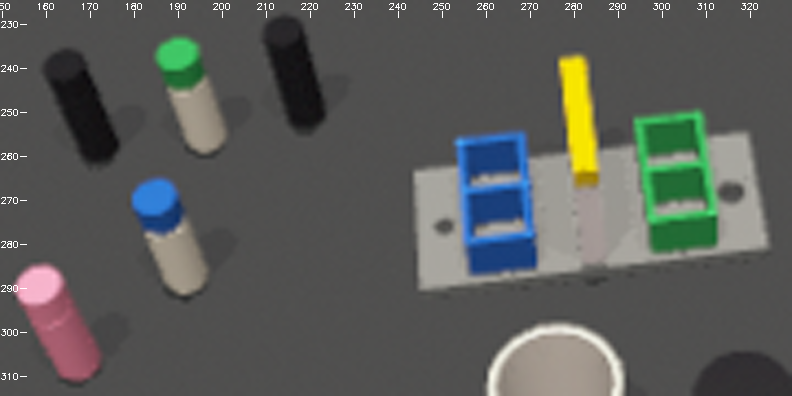

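View pics/cB.png

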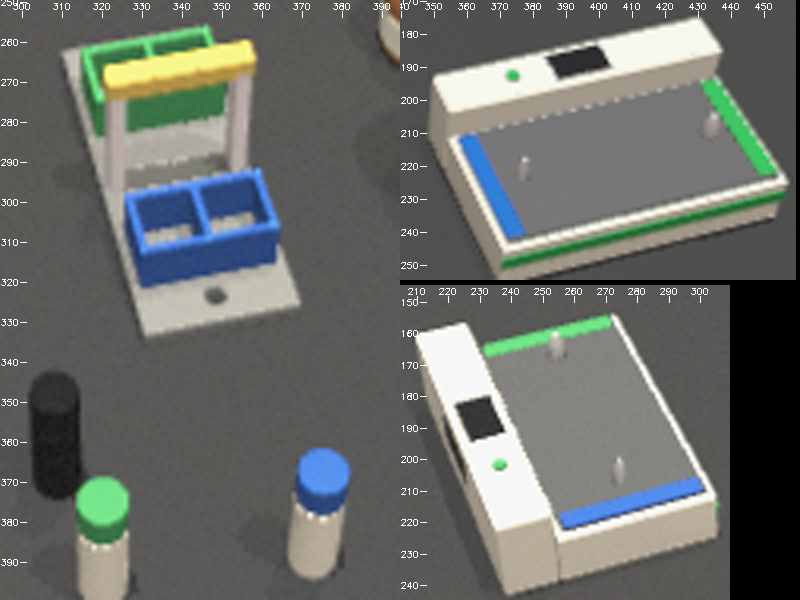

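The crops confirm two vials, one with a green cap at scene (190,237) and one with a blue cap at (185,269); the black and pink ones are look-alikes. The carrier holes, block corners and handle are clear, as are the deck corners and pin tips. I'll fit poses from these points.

```bash
cat > h.py <<'E'
import numpy as np
from bench import optics
from scipy.optimize import least_squares
from scipy.spatial.transform import Rotation as Ro
def proj(c,P):
    P=np.atleast_2d(P); T=np.array(c["pose"]); q=(P-T[:3,3])@T[:3,:3]; q=q@np.array(c["camera_matrix"]).T
    return q[:,:2]/q[:,2:]
def place(p,L,z):
    a=np.radians(p[2]); L=np.atleast_2d(L).astype(float)
    return np.c_[p[0]+np.cos(a)*L[:,0]-np.sin(a)*L[:,1], p[1]+np.sin(a)*L[:,0]+np.cos(a)*L[:,1], L[:,2]+z]
def fit(obs,x0,z=0.):
    # obs: list of (cal, [(px,py,lx,ly,lz)])
    def f(p): return np.concatenate([(proj(c,place(p,np.array(o)[:,2:],z))-np.array(o)[:,:2]).ravel() for c,o in obs])
    s=least_squares(f,x0,loss="soft_l1",f_scale=1.)
    return s.x,f(s.x).reshape(-1,2)
E
python3 - <<'E'
from h import *
sc,sd=optics.get_calibration("scene"),optics.get_calibration("side")
def cv(o,ox,oy,k,dx=0,dy=0): return [((X-dx)/k+ox-.5,(Y-dy)/k+oy-.5,*l) for X,Y,*l in o]
A=lambda o:cv(o,150,225,4.4); B=lambda o:cv(o,295,250,4); C=lambda o:cv(o,340,170,3.3,400); D=lambda o:cv(o,205,145,3.15,400,285)
car_s=A([(413,170,-42,-100,10),(750,132,-42,100,10),(768,247,42,100,10),(445,226,0,-84,10),(731,191,0,84,10),(560,58,-40,-7,102),(585,56,-40,7,102),(572,171,40,-7,102),(598,168,40,7,102),
(634,119,-37,32.5,42),(703,112,-37,71.5,42),(718,212,37,71.5,42),(648,221,37,32.5,42),(457,139,-37,-71.5,42),(526,132,-37,-32.5,42),(536,235,37,-32.5,42),(466,243,37,-71.5,42)])
car_d=B([(82,47,-37,71.5,42),(208,27,37,71.5,42),(109,98,-40,-7,86),(255,74,40,-7,86),(105,66,-40,7,102),(251,42,40,7,102),(126,194,-37,-32.5,42),(261,171,37,-32.5,42),(139,257,-37,-71.5,42),(278,232,37,-71.5,42),(216,295,0,-84,10),(147,337,-42,-100,0)])
dk_s=C([(524,157,0,-84,22),(713,111,0,84,22),(788,180,65,125,0),(503,243,65,-125,0)])
dk_d=D([(557,332,0,84,22),(619,457,0,-84,22),(615,314,65,125,0),(714,492,65,-125,0),(557,527,-65,-125,0)])
g_s=A([(179,54,0,0,80)]);g_d=B([(103,497,0,0,80)]);b_s=A([(157,196,0,0,80)]);b_d=B([(323,469,0,0,80)])
for n,o1,o2,z in(("car",car_s,car_d,0),("deck",dk_s,dk_d,50),("vg",g_s,g_d,0),("vb",b_s,b_d,0)):
    for nm,o in(("both",[(sc,o1),(sd,o2)]),("scene",[(sc,o1)]),("side",[(sd,o2)])):
        p,res=fit(o,[550,0,0],z); print(n,nm,np.round(p,2),"rms",np.sqrt((res**2).mean()).round(2),"max",abs(res).max().round(2))
E
```

```text
car both [ 589.97 -125.89   -9.73] rms 0.65 max 2.86
car scene [ 589.22 -126.18   -9.65] rms 0.24 max 0.55
car side [ 590.98 -124.89  -10.05] rms 0.81 max 2.28
deck both [540.89 233.74  -1.16] rms 1.12 max 3.47
deck scene [538.34 233.59  -1.5 ] rms 0.48 max 0.91
deck side [543.01 237.22  -1.11] rms 1.02 max 2.29
vg both [ 461.27 -330.71    0.  ] rms 0.4 max 0.65
vg scene [ 460.43 -332.24    0.  ] rms 0.0 max 0.0
vg side [ 461.55 -329.82    0.  ] rms 0.0 max 0.0
vb both [ 558.72 -356.16    0.  ] rms 0.24 max 0.36
vb scene [ 558.07 -356.93    0.  ] rms 0.0 max 0.0
vb side [ 559.02 -355.62    0.  ] rms 0.0 max 0.0
```

```bash
cat >> h.py <<'E'
def go(x,y,z,yaw):
    from bench import sensors
    s=sensors.sense(); R=Ro.from_euler("xyz",s["tcp_rot"],degrees=True)
    T=Ro.from_euler("xyz",[180,0,yaw],degrees=True)
    d=T.inv().apply(np.array([x,y,z])-s["tool_pos"])
    print("t",round(s["time"],2),"pos",s["tool_pos"].round(1),"rot",s["tcp_rot"].round(2),"F",s["ft_force"].round(1),"gap",round(s["finger_gap"],1))
    print("turn",(R.inv()*T).as_rotvec().round(3),"then shift",d.round(1),"len",np.linalg.norm(d).round(1))
E
python3 - <<'E'
from h import *
go(541,234,250,178.8)
sc,sd=optics.get_calibration("scene"),optics.get_calibration("side")
# other vials from scene, cap tops
for n,X,Y in(("blkA",66,65),("blkB",284,31),("pink",40,285)):
    p,_=fit([(sc,[(X/4.4+149.5,Y/4.4+224.5,0,0,80)])],[500,-300,0]); print(n,p.round(0))
E
```

```text
t 0.15 pos [201.5 564.7 230.5] rot [-1.7992e+02 -1.0000e-02  1.6036e+02] F [0.1 0.5 0.2] gap 85.3
turn [-0.001 -0.    -0.322] then shift [-346.4 -323.5  -19.5] len 474.4
blkA [ 449. -395.    0.]
blkB [ 462. -272.    0.]
pink [ 597. -423.    0.]
```

apply_moves:
  targets:
    - [0, 0, 0, 0, 0, -0.161, 0]
    - [0, 0, 0, 0, 0, -0.161, 0]
    - [-34.6, -32.3, -2, 0, 0, 0, 0]
    - [-34.6, -32.3, -2, 0, 0, 0, 0]
    - [-34.6, -32.3, -2, 0, 0, 0, 0]
    - [-34.6, -32.3, -2, 0, 0, 0, 0]
    - [-34.6, -32.3, -2, 0, 0, 0, 0]
    - [-34.6, -32.3, -2, 0, 0, 0, 0]
    - [-34.6, -32.3, -2, 0, 0, 0, 0]
    - [-34.6, -32.3, -2, 0, 0, 0, 0]
    - [-34.6, -32.3, -2, 0, 0, 0, 0]
    - [-34.6, -32.3, -2, 0, 0, 0, 0]
    - [0, 0, 0, 0, 0, 0, 0]
    - [0, 0, 0, 0, 0, 0, 0]

```text
time: 1.9
tool_pos: [540.5, 235.1, 250.8]
tcp_rot: [180.0, -0.1, 178.8]
ft_force: [-0.4, 0.3, -0.3]
finger_gap: 85.0
grip_force: 0.0
```

```bash
python3 - <<'E'
from h import *
import cv2,json
c=optics.get_calibration("wrist"); im=optics.snapshot("wrist"); cv2.imwrite("pics/w1.png",im[:,:,::-1])
json.dump({k:np.array(v).tolist() for k,v in c.items()},open("w1.json","w"))
print(proj(c,place([540.9,233.7,-1.2],[(0,84,22),(0,-84,22),(65,125,0),(65,-125,0),(-65,-125,0)],50)).round(0).tolist())
go(590-0,-126,250,170.27)
E
```

```text
[[419.0, 210.0], [211.0, 211.0], [454.0, 275.0], [177.0, 275.0], [161.0, 126.0]]
t 1.95 pos [540.2 235.6 250.9] rot [ 1.8000e+02 -5.0000e-02  1.7884e+02] F [ 0.1  0.1 -0. ] gap 85.5
turn [ 0.    -0.001  0.15 ] then shift [-110.2 -347.9    0.9] len 365.0
```

View pics/w1.png

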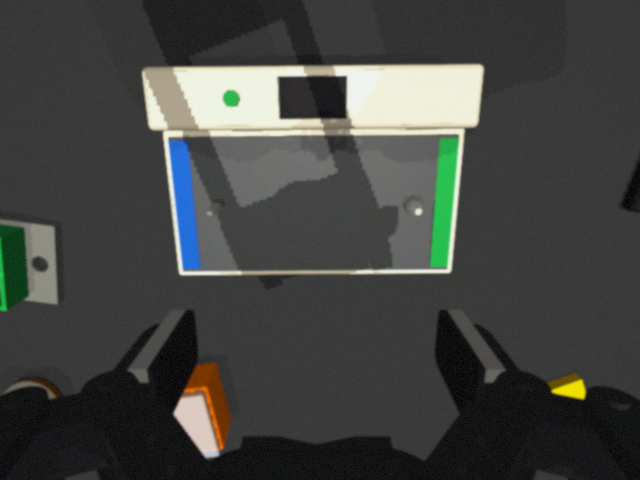

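The wrist view of the deck shows the thick pin tip at about (418,211), the thin one at (211,210), and the front corners at (452,272) and (181,274). These agree with the prediction to within a few pixels. Next I take the same view over the carrier.

apply_moves:
  targets:
    - [0, 0, 0, 0, 0, 0.15, 0]
    - [-15.7, -49.7, 0, 0, 0, 0, 0]
    - [-15.7, -49.7, 0, 0, 0, 0, 0]
    - [-15.7, -49.7, 0, 0, 0, 0, 0]
    - [-15.7, -49.7, 0, 0, 0, 0, 0]
    - [-15.7, -49.7, 0, 0, 0, 0, 0]
    - [-15.7, -49.7, 0, 0, 0, 0, 0]
    - [-15.7, -49.7, 0, 0, 0, 0, 0]
    - [0, 0, 0, 0, 0, 0, 0]
    - [0, 0, 0, 0, 0, 0, 0]

```text
time: 3.2
tool_pos: [589.9, -125.1, 251.2]
tcp_rot: [180.0, -0.0, 170.3]
ft_force: [-0.1, 0.9, -0.5]
finger_gap: 85.3
grip_force: 0.0
```

```bash
python3 - <<'E'
from h import *
import cv2,json
c=optics.get_calibration("wrist"); im=optics.snapshot("wrist"); cv2.imwrite("pics/w2.png",im[:,:,::-1])
json.dump({k:np.array(v).tolist() for k,v in c.items()},open("w2.json","w"))
go(590,-126,250,170.27)
def crop(im,x,y,w,h,k):
    o=cv2.resize(im[y:y+h,x:x+w],None,fx=k,fy=k,interpolation=cv2.INTER_CUBIC)
    for i in range(-x%10,w,10): cv2.putText(o,str(x+i),(int((i+.5)*k)-10,9),0,.3,(255,255,255),1); cv2.line(o,(int((i+.5)*k),11),(int((i+.5)*k),17),(255,255,255),1)
    for j in range(-y%10,h,10): cv2.putText(o,str(y+j),(0,int((j+.5)*k)+3),0,.3,(255,255,255),1); cv2.line(o,(20,int((j+.5)*k)),(26,int((j+.5)*k)),(255,255,255),1)
    return o
a=cv2.imread("pics/w1.png"); a=np.clip(a.astype(float)*1.8,0,255).astype(np.uint8)
o=np.zeros((600,800,3),np.uint8)
t=crop(a,155,120,100,45+115,2.7)[:432] ; 
t1=crop(a,170,180,65,100,4)[:250]; t2=crop(a,390,180,80,100,4)[:250]
t1=crop(a,175,190,95,90,2.7)
o[:240,:396]=crop(a,175,185,99,60,4); o[:240,400:796]=crop(a,376,185,99,60,4)
w=im[:,:,::-1].copy()
o[240:600]=crop(w,155,130,320,144,2.5)
cv2.imwrite("pics/cC.png",o)
E
```

```text
t 3.25 pos [ 590.  -124.7  251.3] rot [ 1.7997e+02 -2.0000e-02  1.7031e+02] F [-0.1 -0.8 -0.4] gap 85.5
turn [ 0.001 -0.     0.001] then shift [-0.2 -1.3  1.3] len 1.8
```

View pics/cC.png

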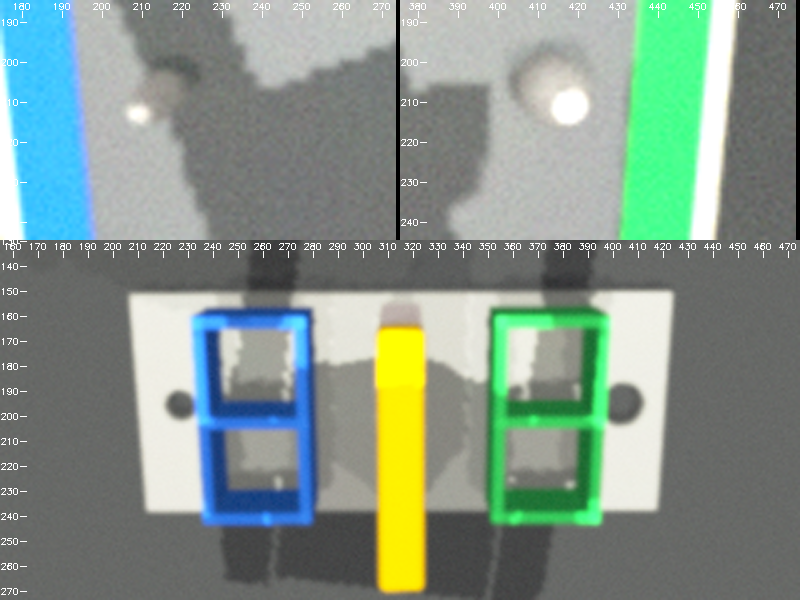

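The crop puts the pin tips in the deck view at (209.3,213) for the thin one and (418,211) for the thick one. In the carrier view, the holes are at crop (180,405) and (625,404), and the bar and block corners are clear.

```bash
python3 - <<'E'
from h import *
import json
w1,w2=json.load(open("w1.json")),json.load(open("w2.json"))
sc=optics.get_calibration("scene")
pins=[(209.3,213,0,-84,22),(418,211,0,84,22)]
cor=[(452,272,65,125,0),(181,274,65,-125,0)]
for n,o in(("pins",pins),("pins+cor",pins+cor)):
    p,res=fit([(w1,o)],[541,234,-1],50); print(n,p.round(2),res.round(1).tolist())
o=[(180,405,0,-84,10),(625,404,0,84,10),(130,294,-42,-100,10),(673,292,-42,100,10),(658,511,42,100,10),(147,512,42,-100,10),(193,316,-37,-71.5,42),(306,316,-37,-32.5,42),(313,524,37,-32.5,42),(203,524,37,-71.5,42),(494,316,-37,32.5,42),(608,316,-37,71.5,42),(602,524,37,71.5,42),(490,522,37,32.5,42),(377,327,-40,-7,102),(423,327,-40,7,102),(380,592,40,-7,102),(425,592,40,7,102)]
o=[(X/2.5+154.5,(Y-240)/2.5+129.5,*l) for X,Y,*l in o]
p,res=fit([(w2,o)],[590,-126,-10]); print("car",p.round(2),"\n",res.round(1).tolist())
go(p[0],p[1],75,p[2]+180)
E
```

```text
pins [542.23 232.44  -0.73] [[0.2, -0.0], [-0.2, -0.0]]
pins+cor [541.4  232.52  -0.63] [[0.2, -0.8], [-0.0, -1.2], [1.2, 1.9], [-4.4, 2.9]]
car [ 590.54 -126.57   -9.62] 
 [[0.4, 0.1], [-1.0, -0.0], [-0.1, -0.4], [-0.1, -0.3], [-0.4, -0.7], [0.1, -0.4], [-0.9, 0.2], [-0.2, 0.1], [-0.4, -0.3], [0.4, -0.1], [1.1, -0.2], [1.4, -0.3], [-0.8, -0.6], [0.8, 0.3], [-0.4, 0.9], [1.0, 0.9], [-0.4, 0.3], [-0.1, 0.2]]
t 3.25 pos [ 590.  -124.7  251.3] rot [ 1.7997e+02 -2.0000e-02  1.7031e+02] F [-0.1 -0.8 -0.4] gap 85.5
turn [ 0.001 -0.    -0.001] then shift [ -0.9  -1.7 176.3] len 176.3
```

apply_moves:
  targets:
    - [-0.9, -1.7, 0, 0, 0, 0, 0]
    - [0, 0, 35, 0, 0, 0, 0]
    - [0, 0, 35, 0, 0, 0, 0]
    - [0, 0, 35, 0, 0, 0, 0]
    - [0, 0, 30, 0, 0, 0, 0]
    - [0, 0, 20, 0, 0, 0, 0]
    - [0, 0, 14, 0, 0, 0, 0]
    - [0, 0, 7, 0, 0, 0, 0]
    - [0, 0, 0, 0, 0, 0, 0]
  force: 60

```text
time: 4.38
tool_pos: [590.8, -128.4, 75.5]
tcp_rot: [-180.0, 0.0, 170.2]
ft_force: [0.8, 0.4, 0.6]
finger_gap: 85.2
grip_force: 0.0
```

```bash
python3 -c "
from h import *
go(590.5,-126.6,75,170.38)"
```

```text
t 4.38 pos [ 590.8 -128.4   75.5] rot [-1.8000e+02  1.0000e-02  1.7022e+02] F [0.8 0.4 0.6] gap 85.2
turn [-0.     0.    -0.003] then shift [0.6 1.7 0.5] len 1.9
```

apply_moves:
  targets:
    - [0, 1, 0, 0, 0, 0, 0]
    - [0, 0, 0, 0, 0, 0, 0]
    - [0, 0, 0, 0, 0, 0, 0.5]
    - [0, 0, 0, 0, 0, 0, 0.8]
    - [0, 0, 0, 0, 0, 0, 1]
    - [0, 0, 0, 0, 0, 0, 1]
    - [0, 0, 0, 0, 0, 0, 1]
    - [0, 0, 0, 0, 0, 0, 1]
  force: 60

```text
time: 5.38
tool_pos: [591.1, -127.4, 75.5]
tcp_rot: [180.0, 0.0, 170.2]
ft_force: [1.3, 0.3, 1.0]
finger_gap: 13.0
grip_force: 59.1
```

```bash
python3 -c "
from h import *
from bench import sensors
s=sensors.sense(); print(s['grip_force'],s['wrist_torque'])
go(590.5,-126.6,75,170.38)"
```

```text
59.082205295562744 [ 0.03914081 -0.21190788 -0.0341887 ]
t 5.38 pos [ 591.1 -127.4   75.5] rot [1.8000e+02 4.0000e-02 1.7021e+02] F [1.3 0.3 1. ] gap 13.0
turn [ 0.     0.001 -0.003] then shift [0.7 0.7 0.5] len 1.1
```

apply_moves:
  targets:
    - [0, 0, -5, 0, 0, 0, 1]
    - [0, 0, -10, 0, 0, 0, 1]
    - [0, 0, -20, 0, 0, 0, 1]
    - [0, 0, -30, 0, 0, 0, 1]
    - [0, 0, -30, 0, 0, 0, 1]
    - [0, 0, -15, 0, 0, 0, 1]
    - [0, 0, -5, 0, 0, 0, 1]
    - [0, 0, 0, 0, 0, 0, 1]

```text
time: 6.38
tool_pos: [590.5, -127.3, 189.8]
tcp_rot: [180.0, -0.0, 170.2]
ft_force: [-0.5, -0.4, -4.9]
finger_gap: 13.2
grip_force: 58.7
```

```bash
python3 -c "
from h import *
from bench import sensors
s=sensors.sense(); print(s['grip_force'],s['wrist_torque'],s['finger_gap'])
go(542.5,232.2,190,179.25)"
```

```text
58.68627727031708 [-0.03076302 -0.0143495  -0.0104743 ] 13.171853706156954
t 6.38 pos [ 590.5 -127.3  189.8] rot [ 1.7999e+02 -4.0000e-02  1.7021e+02] F [-0.5 -0.4 -4.9] gap 13.2
turn [ 0.    -0.001 -0.158] then shift [ 5.270e+01  3.588e+02 -2.000e-01] len 362.7
```

apply_moves:
  targets:
    - [0, 0, 0, 0, 0, -0.079, 1]
    - [0, 0, 0, 0, 0, -0.079, 1]
    - [1.7, 12, 0, 0, 0, 0, 1]
    - [4, 27, 0, 0, 0, 0, 1]
    - [6, 40, 0, 0, 0, 0, 1]
    - [6, 40, 0, 0, 0, 0, 1]
    - [6, 40, 0, 0, 0, 0, 1]
    - [6, 40, 0, 0, 0, 0, 1]
    - [6, 40, 0, 0, 0, 0, 1]
    - [6, 40, 0, 0, 0, 0, 1]
    - [6, 40, 0, 0, 0, 0, 1]
    - [4, 27, 0, 0, 0, 0, 1]
    - [1, 12.8, 0, 0, 0, 0, 1]
    - [0, 0, 0, 0, 0, 0, 1]
    - [0, 0, 0, 0, 0, 0, 1]

```text
time: 8.25
tool_pos: [542.8, 231.1, 190.1]
tcp_rot: [-180.0, -0.0, 179.2]
ft_force: [-0.0, -0.5, -4.8]
finger_gap: 12.8
grip_force: 58.7
```

```bash
python3 - <<'E'
from h import *
import cv2,json
go(542.5,232.2,190,179.25)
c=optics.get_calibration("wrist"); im=optics.snapshot("wrist")
json.dump({k:np.array(v).tolist() for k,v in c.items()},open("w3.json","w"))
cv2.imwrite("pics/w3.png",cv2.resize(im[80:440,60:580,::-1],(780,540),interpolation=cv2.INTER_CUBIC))
for n in("scene","side"): cv2.imwrite(f"pics/{n}3.png",optics.snapshot(n)[:,:,::-1])
E
```

```text
t 8.25 pos [542.8 231.1 190.1] rot [-1.7996e+02 -2.0000e-02  1.7920e+02] F [-0.  -0.5 -4.8] gap 12.8
turn [-0.001 -0.    -0.001] then shift [0.3 1.1 0.1] len 1.1
```

View pics/w3.png

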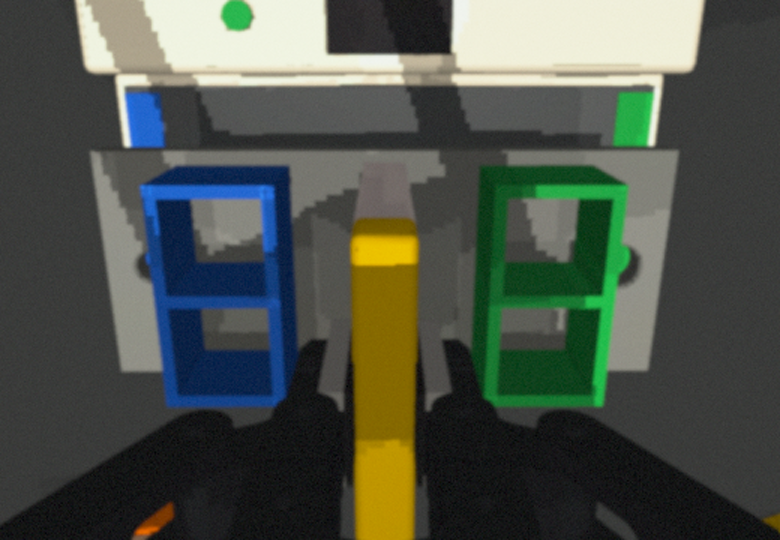

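The carrier hangs level over the deck, with the green end on the green-strip side and the plate corners in the crop at (91,151), (679,151), (649,370) and (122,371). I'll fit its held pose with the same wrist camera that measured the pins.

```bash
python3 - <<'E'
from h import *
import json
w3=json.load(open("w3.json"))
o=[(91,151,-42,-100,10),(679,151,-42,100,10),(649,370,42,100,10),(122,371,42,-100,10),(143,186,-37,-71.5,42),(276,186,-37,-32.5,42),(284,405,37,-32.5,42),(167,405,37,-71.5,42),(492,185,-37,32.5,42),(627,184,-37,71.5,42),(605,405,37,71.5,42),(485,405,37,32.5,42)]
o=np.array([((X+.5)/1.5+59.5,(Y+.5)/1.5+79.5,*l) for X,Y,*l in o])
for z in(112.6,114.6,116.6):
    p,res=fit([(w3,o)],[542,231,-1],z); print(z,p.round(2),np.sqrt((res**2).mean()).round(2))
    print(res.round(1).tolist())
f=lambda q:(proj(w3,Ro.from_rotvec(q[3:]).apply(o[:,2:])+q[:3])-o[:,:2]).ravel()
s=least_squares(f,[542,231,115,0,0,0]); print("6dof",s.x[:3].round(2),np.degrees(s.x[3:]).round(2))
E
```

```text
112.6 [543.21 230.61  -0.76] 1.24
[[1.7, 0.5], [-2.0, -0.1], [-2.2, -0.6], [1.7, -0.8], [0.2, 0.1], [-0.7, -0.1], [2.0, -0.3], [1.6, -0.2], [1.7, 0.4], [-0.4, 0.9], [-2.8, -0.6], [-1.3, -0.5]]
114.6 [542.52 230.69  -0.73] 0.95
[[-0.1, -0.1], [0.1, -0.9], [-0.4, -0.0], [0.3, -0.1], [-1.6, -0.4], [-1.4, -0.6], [1.5, 0.8], [0.3, 0.9], [2.7, -0.2], [1.6, 0.3], [-1.1, 0.4], [-0.4, 0.5]]
116.6 [541.95 230.59  -0.71] 1.79
[[-2.3, -0.5], [1.8, -1.5], [1.0, 0.8], [-1.4, 0.9], [-3.8, -0.6], [-2.6, -0.9], [0.7, 2.1], [-1.4, 2.2], [3.3, -0.6], [3.2, -0.1], [0.3, 1.6], [0.1, 1.8]]
6dof [542.93 230.65 114.01] [ 0.17 -0.42 -0.69]
```

apply_moves:
  targets:
    - [0.6, 2, 0, 0, 0, 0, 1]
    - [0, 0, 10, 0, 0, 0, 1]
    - [0, 0, 12, 0, 0, 0, 1]
    - [0, 0, 8, 0, 0, 0, 1]
    - [0, 0, 5, 0, 0, 0, 1]
    - [0, 0, 3, 0, 0, 0, 1]
    - [0, 0, 2, 0, 0, 0, 1]
    - [0, 0, 2, 0, 0, 0, 1]
    - [0, 0, 2, 0, 0, 0, 1]
    - [0, 0, 0, 0, 0, 0, 1]

```text
time: 9.65
tool_pos: [542.0, 234.0, 146.2]
tcp_rot: [-180.0, -0.0, 179.3]
ft_force: [-0.8, 0.4, -5.4]
finger_gap: 13.2
grip_force: 58.7
```

```bash
python3 - <<'E'
from h import *
import cv2
from bench import sensors
go(542,232.8,190,179.25); print(sensors.sense()["wrist_torque"].round(2))
a=optics.snapshot("scene")[165:265,330:470,::-1]; b=optics.snapshot("side")[140:240,200:330,::-1]
o=np.hstack([cv2.resize(a,None,fx=2.9,fy=4,interpolation=2)[:400],cv2.resize(b,None,fx=2.9,fy=4,interpolation=2)])[:, :800]
cv2.imwrite("pics/ck.png",o)
E
```

```text
t 9.65 pos [542.  234.  146.2] rot [-1.8000e+02 -1.0000e-02  1.7927e+02] F [-0.8  0.4 -5.4] gap 13.2
turn [-0. -0.  0.] then shift [  0.   -1.2 -43.8] len 43.9
[-0.02 -0.03  0.01]
```

apply_moves:
  targets:
    - [0, 0, 1.5, 0, 0, 0, 1]
    - [0, 0, 1.5, 0, 0, 0, 1]
    - [0, 0, 1.5, 0, 0, 0, 1]
    - [0, 0, 1.5, 0, 0, 0, 1]
    - [0, 0, 0, 0, 0, 0, 1]

```text
time: 10.38
tool_pos: [542.0, 234.0, 140.0]
tcp_rot: [-180.0, -0.0, 179.3]
ft_force: [0.4, -0.8, -4.5]
finger_gap: 13.0
grip_force: 58.7
```

apply_moves:
  targets:
    - [0, 0, 1.5, 0, 0, 0, 1]
    - [0, 0, 1.5, 0, 0, 0, 1]
    - [0, 0, 1, 0, 0, 0, 1]
    - [0, 0, 1, 0, 0, 0, 1]
    - [0, 0, 1, 0, 0, 0, 1]
    - [0, 0, 0, 0, 0, 0, 1]

```text
time: 11.12
tool_pos: [542.1, 234.1, 134.2]
tcp_rot: [-180.0, -0.0, 179.3]
ft_force: [-0.3, 0.2, -4.9]
finger_gap: 12.7
grip_force: 58.7
```

apply_moves:
  targets:
    - [0, 0, 1.5, 0, 0, 0, 1]
    - [0, 0, 1.5, 0, 0, 0, 1]
    - [0, 0, 1.5, 0, 0, 0, 1]
    - [0, 0, 1.5, 0, 0, 0, 1]
    - [0, 0, 0.8, 0, 0, 0, 1]
    - [0, 0, 0, 0, 0, 0, 1]

```text
time: 11.88
tool_pos: [542.1, 234.0, 127.4]
tcp_rot: [-180.0, -0.0, 179.3]
ft_force: [0.2, 0.2, -5.0]
finger_gap: 12.7
grip_force: 58.7
```

apply_moves:
  targets:
    - [0, 0, 0.7, 0, 0, 0, 1]
    - [0, 0, 0.7, 0, 0, 0, 1]
    - [0, 0, 0.5, 0, 0, 0, 1]
    - [0, 0, 0, 0, 0, 0, 1]

```text
time: 12.38
tool_pos: [542.1, 234.1, 125.6]
tcp_rot: [-180.0, 0.0, 179.3]
ft_force: [0.1, -0.1, -5.2]
finger_gap: 13.0
grip_force: 58.7
```

apply_moves:
  targets:
    - [0, 0, 0.5, 0, 0, 0, 1]
    - [0, 0, 0.5, 0, 0, 0, 1]
    - [0, 0, 0, 0, 0, 0, 1]

```text
time: 12.75
tool_pos: [542.3, 234.0, 125.5]
tcp_rot: [-180.0, 0.0, 179.3]
ft_force: [-4.2, -3.2, 4.7]
finger_gap: 12.9
grip_force: 60.0
```

The carrier is seated: contact stopped it at TCP z 125.5, which matches an underside height of 50. Releasing now, then on to the green vial.

apply_moves:
  targets:
    - [0, 0, -0.5, 0, 0, 0, 1]
    - [0, 0, 0, 0, 0, 0, 0.6]
    - [0, 0, 0, 0, 0, 0, 0]
    - [0, 0, 0, 0, 0, 0, 0]
    - [0, 0, 0, 0, 0, 0, 0]
    - [0, 0, 0, 0, 0, 0, 0]
    - [0, 0, -10, 0, 0, 0, 0]
    - [0, 0, -25, 0, 0, 0, 0]
    - [0, 0, -40, 0, 0, 0, 0]
    - [0, 0, -40, 0, 0, 0, 0]
    - [0, 0, -10, 0, 0, 0, 0]
    - [0, 0, 0, 0, 0, 0.174, 0]
    - [0, 0, 0, 0, 0, 0.174, 0]
    - [0, 0, 0, 0, 0, 0.174, 0]
    - [0, 0, 0, 0, 0, 0.174, 0]
    - [0, 0, 0, 0, 0, 0.174, 0]
    - [0, 0, 0, 0, 0, 0.174, 0]
    - [0, 0, 0, 0, 0, 0.174, 0]
    - [0, 0, 0, 0, 0, 0.174, 0]
    - [0, 0, 0, 0, 0, 0.166, 0]

```text
time: 15.25
tool_pos: [541.8, 234.0, 249.4]
tcp_rot: [-179.9, 0.0, 89.7]
ft_force: [0.7, 0.6, -0.8]
finger_gap: 85.7
grip_force: 0.0
```

```bash
python3 - <<'E'
from h import *
import cv2
go(461,-331,220,90)
a=optics.snapshot("scene")[165:265,330:470,::-1]; b=optics.snapshot("side")[140:240,200:330,::-1]
o=np.hstack([cv2.resize(a,None,fx=3,fy=3,interpolation=2),cv2.resize(b,None,fx=2.9,fy=3,interpolation=2)])[:, :800]
cv2.imwrite("pics/seat.png",o)
E
```

```text
t 15.25 pos [541.8 234.  249.4] rot [-1.7994e+02  2.0000e-02  8.9680e+01] F [ 0.7  0.6 -0.8] gap 85.7
turn [-0.001  0.    -0.006] then shift [-565.   -80.8   29.4] len 571.5
```

View pics/seat.png

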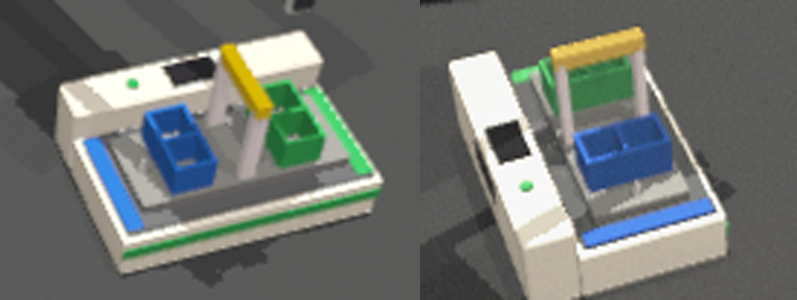

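The carrier sits flat on the deck with its green block at the green strip. Next stop is the green vial.

apply_moves:
  targets:
    - [-20, -3, 2, 0, 0, -0.006, 0]
    - [-45, -6.4, 2.5, 0, 0, 0, 0]
    - [-50, -7.1, 2.5, 0, 0, 0, 0]
    - [-50, -7.1, 2.5, 0, 0, 0, 0]
    - [-50, -7.2, 2.5, 0, 0, 0, 0]
    - [-50, -7.2, 2.5, 0, 0, 0, 0]
    - [-50, -7.2, 2.5, 0, 0, 0, 0]
    - [-50, -7.2, 2.5, 0, 0, 0, 0]
    - [-50, -7.2, 2.5, 0, 0, 0, 0]
    - [-50, -7.2, 2.5, 0, 0, 0, 0]
    - [-50, -7, 2.5, 0, 0, 0, 0]
    - [-30, -4.2, 2.4, 0, 0, 0, 0]
    - [-20, -3, 0, 0, 0, 0, 0]
    - [0, 0, 0, 0, 0, 0, 0]
    - [0, 0, 0, 0, 0, 0, 0]

```text
time: 17.23
tool_pos: [464.5, -330.7, 220.8]
tcp_rot: [180.0, -0.0, 90.4]
ft_force: [-0.3, 0.2, -0.1]
finger_gap: 85.3
grip_force: 0.0
```

```bash
cat >> h.py <<'E'
def caps(im,c,z=80.):
    # centre of coloured cap blobs; silhouette of cap (z 60..80) fitted by cylinder outline
    import cv2
    hsv=cv2.cvtColor(im,cv2.COLOR_RGB2HSV); out=[]
    for n,lo,hi in(("green",45,80),("blue",100,125)):
        m=cv2.inRange(hsv,(lo,100,50),(hi,255,255))
        k,_,st,ce=cv2.connectedComponentsWithStats(m)
        for i in range(1,k):
            if st[i,4]<150: continue
            mm=m[st[i,1]:st[i,1]+st[i,3],st[i,0]:st[i,0]+st[i,2]]
            obs=np.array([st[i,0]-.5,st[i,1]-.5,st[i,0]+st[i,2]-.5,st[i,1]+st[i,3]-.5])
            t=np.linspace(0,2*np.pi,72); L=np.vstack([np.c_[12*np.cos(t),12*np.sin(t),0*t+q] for q in(z-20,z)])
            f=lambda p:(lambda q:np.r_[q.min(0),q.max(0)])(proj(c,L+np.r_[p,0]))-obs
            T=np.array(c["pose"]); d=T[:3,:3]@np.linalg.solve(np.array(c["camera_matrix"]),np.r_[ce[i],1]); x0=(T[:3,3]+d*(z-10-T[2,3])/d[2])[:2]
            s=least_squares(f,x0); print(n,"area",st[i,4],"bbox",obs,"->",s.x.round(1),"res",s.fun.round(1))
E
python3 - <<'E'
from h import *
import cv2
go(461,-331,43,90)
c=optics.get_calibration("wrist"); im=optics.snapshot("wrist"); cv2.imwrite("pics/w4.png",im[:,:,::-1]); caps(im,c)
E
```

```text
t 17.23 pos [ 464.5 -330.7  220.8] rot [ 1.7999e+02 -2.0000e-02  9.0410e+01] F [-0.3  0.2 -0.1] gap 85.3
turn [ 0.    -0.     0.007] then shift [ -0.3  -3.5 177.8] len 177.8
green area 983 bbox [295.5 203.5 329.5 240.5] -> [ 461.3 -334.3] res [ 0.3 -0.6 -0.3  0.6]
blue area 412 bbox [424.5 236.5 462.5 273.5] -> [ 560.3 -359.6] res [-0.8 -0.8  0.7  0.8]
```

```bash
python3 - <<'E'
from h import *
import cv2
for n,f in(("scene","scene0"),("side","side0")):
    im=cv2.imread(f"pics/{f}.png")[:,:,::-1].copy(); print(n); im2=im.copy()
    x=slice(150,215) if n=="scene" else slice(300,400); y=slice(225,300) if n=="scene" else slice(355,420)
    im2[:]=0; im2[y,x]=im[y,x]; caps(im2,optics.get_calibration(n))
im=cv2.imread("pics/w4.png")
print(im[196:270:2,312].tolist())
E
```

```text
scene
side
green area 177 bbox [313.5 368.5 326.5 385.5] -> [ 460.8 -330.4] res [-0.2 -0.3  0.2  0.3]
blue area 184 bbox [368.5 361.5 382.5 378.5] -> [ 559.6 -356.8] res [ 0.  -0.2 -0.   0.2]
[[191, 219, 227], [191, 218, 227], [191, 219, 227], [178, 218, 212], [81, 152, 70], [70, 149, 39], [95, 202, 58], [116, 241, 64], [116, 240, 67], [116, 240, 65], [115, 239, 65], [118, 242, 70], [113, 240, 64], [112, 238, 62], [118, 241, 70], [117, 240, 62], [119, 242, 70], [114, 240, 61], [115, 239, 64], [118, 240, 60], [116, 239, 60], [111, 227, 67], [85, 124, 76], [80, 82, 79], [79, 79, 77], [81, 82, 81], [78, 77, 76], [80, 80, 80], [83, 83, 81], [81, 82, 80], [82, 81, 81], [77, 79, 80], [73, 76, 76], [63, 66, 65], [60, 59, 59], [54, 53, 49], [52, 50, 49]]
```

apply_moves:
  targets:
    - [-1.3, -3.3, 0, 0, 0, 0.007, 0]
    - [0, 0, 35, 0, 0, 0, 0]
    - [0, 0, 35, 0, 0, 0, 0]
    - [0, 0, 30, 0, 0, 0, 0]
    - [0, 0, 20, 0, 0, 0, 0]
    - [0, 0, 0, 0, 0, 0, 0]

```text
time: 18.02
tool_pos: [460.2, -331.6, 99.1]
tcp_rot: [-179.9, -0.1, 90.0]
ft_force: [0.6, 0.1, 0.8]
finger_gap: 85.7
grip_force: 0.0
```

```bash
python3 - <<'E'
from h import *
import cv2
go(461.2,-332,43,90)
c=optics.get_calibration("wrist"); im=optics.snapshot("wrist"); cv2.imwrite("pics/w5.png",im[:,:,::-1]); caps(im,c)
E
```

```text
t 18.02 pos [ 460.2 -331.6   99.1] rot [-1.7986e+02 -1.2000e-01  8.9970e+01] F [0.6 0.1 0.8] gap 85.7
turn [-0.002 -0.002 -0.   ] then shift [-0.4  1.  56.1] len 56.1
green area 2822 bbox [292.5 257.5 348.5 321.5] -> [ 461.5 -334.3] res [ 0.3 -1.2 -0.3  1.2]
blue area 1414 bbox [496.5 305.5 566.5 368.5] -> [ 560.6 -358.8] res [-1.3 -2.   1.2  2. ]
```

apply_moves:
  targets:
    - [-1.4, 1, 10, 0, 0, 0, 0]
    - [0, 0, 20, 0, 0, 0, 0]
    - [0, 0, 16, 0, 0, 0, 0]
    - [0, 0, 8, 0, 0, 0, 0]
    - [0, 0, 2, 0, 0, 0, 0]
    - [0, 0, 0, 0, 0, 0, 0.4]
    - [0, 0, 0, 0, 0, 0, 0.7]
    - [0, 0, 0, 0, 0, 0, 0.9]
    - [0, 0, 0, 0, 0, 0, 1]
    - [0, 0, 0, 0, 0, 0, 1]
    - [0, 0, 0, 0, 0, 0, 1]
  force: 30

```text
time: 19.45
tool_pos: [462.4, -334.4, 45.2]
tcp_rot: [180.0, 0.0, 89.9]
ft_force: [-1.0, 0.7, 5.6]
finger_gap: 23.4
grip_force: 29.6
```

```bash
python3 - <<'E'
from h import *
import cv2
go(461.2,-333,43,90)
c=optics.get_calibration("wrist"); im=optics.snapshot("wrist"); cv2.imwrite("pics/w6.png",im[:,:,::-1]); caps(im,c)
E
```

```text
t 19.45 pos [ 462.4 -334.4   45.2] rot [1.7997e+02 3.0000e-02 8.9940e+01] F [-1.   0.7  5.6] gap 23.4
turn [ 0.001  0.001 -0.001] then shift [ 1.4 -1.2  2.2] len 2.9
green area 5930 bbox [276.5 302.5 354.5 397.5] -> [ 461.5 -334. ] res [-0.3 -1.4  0.3  1.4]
blue area 3343 bbox [550.5 364.5 639.5 458.5] -> [ 556.8 -358.8] res [-10.2  -1.5   8.9   2.4]
```

apply_moves:
  targets:
    - [0, 0, -5, 0, 0, 0, 1]
    - [0, 0, -15, 0, 0, 0, 1]
    - [0, 0, -30, 0, 0, 0, 1]
    - [0, 0, -40, 0, 0, 0, 1]
    - [0, 0, -40, 0, 0, 0, 1]
    - [0, 0, -35, 0, 0, 0, 1]
    - [0, 0, -15, 0, 0, 0, 1]
    - [0, 0, 0, 0, 0, 0, 1]

```text
time: 20.5
tool_pos: [462.5, -334.5, 225.8]
tcp_rot: [179.9, 0.1, 89.9]
ft_force: [-0.2, -0.6, -1.1]
finger_gap: 23.0
grip_force: 29.5
```

```bash
python3 - <<'E'
from h import *
go(560.3,285.3,225,89.25)
E
```

```text
t 20.5 pos [ 462.5 -334.5  225.8] rot [1.7991e+02 8.0000e-02 8.9940e+01] F [-0.2 -0.6 -1.1] gap 23.0
turn [0.002 0.001 0.012] then shift [621.   89.6   0.8] len 627.5
```

apply_moves:
  targets:
    - [20, 2.9, 0, 0, 0, 0.012, 1]
    - [40, 5.8, 0, 0, 0, 0, 1]
    - [50, 7.2, 0, 0, 0, 0, 1]
    - [50, 7.2, 0, 0, 0, 0, 1]
    - [50, 7.2, 0, 0, 0, 0, 1]
    - [50, 7.2, 0, 0, 0, 0, 1]
    - [50, 7.2, 0, 0, 0, 0, 1]
    - [50, 7.2, 0, 0, 0, 0, 1]
    - [50, 7.2, 0, 0, 0, 0, 1]
    - [50, 7.2, 0, 0, 0, 0, 1]
    - [50, 7.2, 0, 0, 0, 0, 1]
    - [50, 7.2, 0, 0, 0, 0, 1]
    - [40, 5.8, 0, 0, 0, 0, 1]
    - [21, 3.1, 0, 0, 0, 0, 1]
    - [0, 0, 0, 0, 0, 0, 1]
    - [0, 0, 0, 0, 0, 0, 1]

```text
time: 22.5
tool_pos: [559.3, 284.5, 223.8]
tcp_rot: [-179.9, 0.1, 89.2]
ft_force: [-0.1, -0.7, -1.1]
finger_gap: 23.2
grip_force: 29.5
```

```bash
python3 - <<'E'
from h import *
import cv2,json
go(560.3,285.3,105,89.25)
c=optics.get_calibration("wrist"); im=optics.snapshot("wrist")
json.dump({k:np.array(v).tolist() for k,v in c.items()},open("w7.json","w"))
cv2.imwrite("pics/w7.png",im[:,:,::-1])
P=place([541.9,233.6,-.75],[(17.5+a,52+b,42) for a in(-19.5,19.5) for b in(-19.5,19.5)],50)
print(proj(c,P).round(1).tolist())
E
```

```text
t 22.5 pos [559.3 284.5 223.8] rot [-1.7993e+02  7.0000e-02  8.9220e+01] F [-0.1 -0.7 -1.1] gap 23.2
turn [-0.001  0.001 -0.001] then shift [  0.8   1.  118.8] len 118.8
[[290.8, 248.7], [289.6, 194.4], [345.9, 248.6], [347.0, 194.3]]
```

View pics/w7.png

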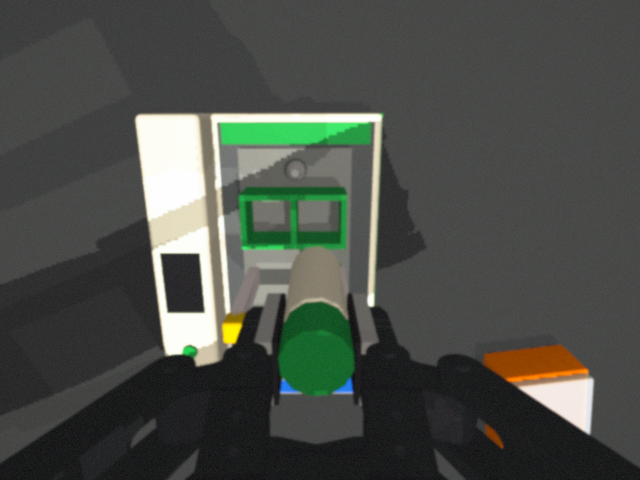

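The wrist view shows the green vial held upright, and the green block rim at (240–347, 188–248) matches the prediction to about 1 px. Lowering into the right-hand green well (green1).

apply_moves:
  targets:
    - [0.8, 1, 10, 0, 0, 0, 1]
    - [0, 0, 25, 0, 0, 0, 1]
    - [0, 0, 25, 0, 0, 0, 1]
    - [0, 0, 12, 0, 0, 0, 1]
    - [0, 0, 6, 0, 0, 0, 1]
    - [0, 0, 4, 0, 0, 0, 1]
    - [0, 0, 4, 0, 0, 0, 1]
    - [0, 0, 4, 0, 0, 0, 1]
    - [0, 0, 0, 0, 0, 0, 1]

```text
time: 23.68
tool_pos: [560.4, 286.5, 134.5]
tcp_rot: [-180.0, 0.0, 89.3]
ft_force: [-0.4, 0.5, -0.0]
finger_gap: 23.2
grip_force: 29.5
```

```bash
python3 - <<'E'
from h import *
go(560.3,285.3,105,89.25)
E
```

```text
t 23.68 pos [560.4 286.5 134.5] rot [-1.7999e+02  1.0000e-02  8.9260e+01] F [-0.4  0.5 -0. ] gap 23.2
turn [-0.  0.  0.] then shift [-1.2 -0.1 29.5] len 29.5
```

apply_moves:
  targets:
    - [-0.8, 0, 3, 0, 0, 0, 1]
    - [0, 0, 4, 0, 0, 0, 1]
    - [0, 0, 4, 0, 0, 0, 1]
    - [0, 0, 4, 0, 0, 0, 1]
    - [0, 0, 4, 0, 0, 0, 1]
    - [0, 0, 4, 0, 0, 0, 1]
    - [0, 0, 3, 0, 0, 0, 1]
    - [0, 0, 0, 0, 0, 0, 1]

```text
time: 24.68
tool_pos: [560.3, 285.6, 108.3]
tcp_rot: [-180.0, 0.0, 89.3]
ft_force: [1.1, -0.7, -0.4]
finger_gap: 23.3
grip_force: 29.5
```

apply_moves:
  targets:
    - [0, 0, 1.5, 0, 0, 0, 1]
    - [0, 0, 1, 0, 0, 0, 1]
    - [0, 0, 0.7, 0, 0, 0, 1]
    - [0, 0, 0.5, 0, 0, 0, 1]
    - [0, 0, 0, 0, 0, 0, 1]

```text
time: 25.3
tool_pos: [560.6, 285.7, 105.3]
tcp_rot: [180.0, -0.0, 89.3]
ft_force: [-0.7, 0.0, 2.8]
finger_gap: 23.4
grip_force: 29.7
```

apply_moves:
  targets:
    - [0, 0, 0, 0, 0, 0, 0.8]
    - [0, 0, 0, 0, 0, 0, 0.6]
    - [0, 0, 0, 0, 0, 0, 0.3]
    - [0, 0, 0, 0, 0, 0, 0]
    - [0, 0, 0, 0, 0, 0, 0]
    - [0, 0, 0, 0, 0, 0, 0]
    - [0, 0, -10, 0, 0, 0, 0]
    - [0, 0, -25, 0, 0, 0, 0]
    - [0, 0, -40, 0, 0, 0, 0]
    - [0, 0, -30, 0, 0, 0, 0]
    - [0, 0, -10, 0, 0, 0, 0]
    - [0, 0, 0, 0, 0, 0, 0]

```text
time: 26.8
tool_pos: [560.8, 285.8, 220.5]
tcp_rot: [179.9, -0.0, 89.3]
ft_force: [0.5, 0.1, -0.6]
finger_gap: 85.5
grip_force: 0.0
```

```bash
python3 - <<'E'
from h import *
import cv2
go(560,-358,220,90)
b=optics.snapshot("side"); cv2.imwrite("pics/side8.png",b[:,:,::-1])
# expected vs observed green cap in well: blob caps with vial bottom at 60
im=0*b; im[120:200,225:300]=b[120:200,225:300]; caps(im,optics.get_calibration("side"),140)
E
```

```text
t 26.8 pos [560.8 285.8 220.5] rot [ 1.7993e+02 -3.0000e-02  8.9250e+01] F [ 0.5  0.1 -0.6] gap 85.5
turn [ 0.001 -0.    -0.013] then shift [-6.438e+02 -8.000e-01  5.000e-01] len 643.8
green area 233 bbox [251.5 158.5 272.5 176.5] -> [534.9 209.7] res [ 5.2  2.7 -5.2 -2.5]
blue area 591 bbox [252.5 176.5 286.5 199.5] -> [526.8 130.8] res [ 11.4   5.  -11.6  -4.6]
```

apply_moves:
  targets:
    - [-20, 0, 0, 0, 0, -0.013, 0]
    - [-40, 0, 0, 0, 0, 0, 0]
    - [-52, 0, 0, 0, 0, 0, 0]
    - [-52, 0, 0, 0, 0, 0, 0]
    - [-52, 0, 0, 0, 0, 0, 0]
    - [-52, 0, 0, 0, 0, 0, 0]
    - [-52, 0, 0, 0, 0, 0, 0]
    - [-52, 0, 0, 0, 0, 0, 0]
    - [-52, 0, 0, 0, 0, 0, 0]
    - [-52, 0, 0, 0, 0, 0, 0]
    - [-52, 0, 0, 0, 0, 0, 0]
    - [-52, 0, 0, 0, 0, 0, 0]
    - [-40, 0, 20, 0, 0, 0, 0]
    - [-24, 0, 40, 0, 0, 0, 0]
    - [0, 0, 40, 0, 0, 0, 0]
    - [0, 0, 15, 0, 0, 0, 0]
    - [0, 0, 0, 0, 0, 0, 0]
    - [0, 0, 0, 0, 0, 0, 0]

```text
time: 29.1
tool_pos: [561.3, -358.6, 107.0]
tcp_rot: [179.9, 0.1, 90.0]
ft_force: [0.3, 0.6, 2.1]
finger_gap: 85.6
grip_force: 0.0
```

```bash
python3 - <<'E'
from h import *
import cv2
go(560.2,-358.8,44,90)
c=optics.get_calibration("wrist"); im=optics.snapshot("wrist"); cv2.imwrite("pics/w9.png",im[:,:,::-1]); caps(im,c)
E
```

```text
t 29.1 pos [ 561.3 -358.6  107. ] rot [1.7988e+02 9.0000e-02 9.0040e+01] F [0.3 0.6 2.1] gap 85.6
turn [0.002 0.002 0.001] then shift [-0.2 -1.1 63. ] len 63.0
blue area 2604 bbox [286.5 247.5 340.5 308.5] -> [ 559.6 -359. ] res [ 0.3 -1.2 -0.3  1.2]
```

apply_moves:
  targets:
    - [-0.3, -1.3, 12, 0, 0, 0, 0]
    - [0, 0, 20, 0, 0, 0, 0]
    - [0, 0, 18, 0, 0, 0, 0]
    - [0, 0, 9, 0, 0, 0, 0]
    - [0, 0, 3, 0, 0, 0, 0]
    - [0, 0, 0, 0, 0, 0, 0.4]
    - [0, 0, 0, 0, 0, 0, 0.7]
    - [0, 0, 0, 0, 0, 0, 0.9]
    - [0, 0, 0, 0, 0, 0, 1]
    - [0, 0, 0, 0, 0, 0, 1]
    - [0, 0, 0, 0, 0, 0, 1]
  force: 30

```text
time: 30.52
tool_pos: [559.3, -358.9, 43.6]
tcp_rot: [180.0, 0.0, 90.0]
ft_force: [-0.9, -0.8, 4.7]
finger_gap: 23.3
grip_force: 29.7
```

```bash
python3 - <<'E'
from h import *
import cv2
go(559.8,-359,44,90)
c=optics.get_calibration("wrist"); im=optics.snapshot("wrist"); caps(im,c)
E
```

```text
t 30.52 pos [ 559.3 -358.9   43.6] rot [1.7996e+02 3.0000e-02 9.0000e+01] F [-0.9 -0.8  4.7] gap 23.3
turn [0.001 0.001 0.   ] then shift [-0.1  0.5 -0.4] len 0.6
blue area 6053 bbox [276.5 305.5 355.5 401.5] -> [ 558.6 -358.8] res [-0.2 -1.6  0.2  1.6]
```

apply_moves:
  targets:
    - [0, 0, -5, 0, 0, 0, 1]
    - [0, 0, -15, 0, 0, 0, 1]
    - [0, 0, -30, 0, 0, 0, 1]
    - [0, 0, -40, 0, 0, 0, 1]
    - [0, 0, -35, 0, 0, 0, 1]
    - [0, 0, -15, 0, 0, 0, 1]
    - [0, 0, 0, 0, 0, 0, 1]

```text
time: 31.45
tool_pos: [559.5, -359.0, 184.4]
tcp_rot: [179.9, 0.1, 90.0]
ft_force: [0.1, 0.4, -1.4]
finger_gap: 23.2
grip_force: 29.4
```

```bash
python3 -c "
from h import *
go(559,181.4,184,89.25)"
```

```text
t 31.45 pos [ 559.5 -359.   184.4] rot [1.7989e+02 8.0000e-02 9.0000e+01] F [ 0.1  0.4 -1.4] gap 23.2
turn [0.002 0.001 0.013] then shift [ 5.404e+02 -7.600e+00  4.000e-01] len 540.4
```

apply_moves:
  targets:
    - [20, -0.4, 0, 0, 0, 0.013, 1]
    - [40, -0.8, 0, 0, 0, 0, 1]
    - [50, -0.8, 0, 0, 0, 0, 1]
    - [50, -0.8, 0, 0, 0, 0, 1]
    - [50, -0.8, 0, 0, 0, 0, 1]
    - [50, -0.8, 0, 0, 0, 0, 1]
    - [50, -0.8, 0, 0, 0, 0, 1]
    - [50, -0.8, 0, 0, 0, 0, 1]
    - [50, -0.8, 0, 0, 0, 0, 1]
    - [50, -0.8, 0, 0, 0, 0, 1]
    - [45, 0, 0, 0, 0, 0, 1]
    - [25, 0, 0, 0, 0, 0, 1]
    - [10.4, 0, 0, 0, 0, 0, 1]
    - [0, 0, 0, 0, 0, 0, 1]
    - [0, 0, 0, 0, 0, 0, 1]
    - [0, 0, 0, 0, 0, 0, 1]

```text
time: 33.45
tool_pos: [558.2, 180.8, 182.9]
tcp_rot: [-180.0, 0.0, 89.2]
ft_force: [0.1, -0.7, -0.8]
finger_gap: 23.1
grip_force: 29.5
```

```bash
python3 -c "
from h import *
go(559,181.4,103.6,89.25)"
```

```text
t 33.45 pos [558.2 180.8 182.9] rot [-1.800e+02  1.000e-02  8.917e+01] F [ 0.1 -0.7 -0.8] gap 23.1
turn [-0.     0.    -0.001] then shift [ 0.6  0.7 79.3] len 79.4
```

Descending to just above and into the well mouth.

apply_moves:
  targets:
    - [0.2, 0.6, 10, 0, 0, 0, 1]
    - [0, 0, 15, 0, 0, 0, 1]
    - [0, 0, 10, 0, 0, 0, 1]
    - [0, 0, 5, 0, 0, 0, 1]
    - [0, 0, 4, 0, 0, 0, 1]
    - [0, 0, 4, 0, 0, 0, 1]
    - [0, 0, 3, 0, 0, 0, 1]
    - [0, 0, 0, 0, 0, 0, 1]

```text
time: 34.45
tool_pos: [558.6, 182.0, 131.9]
tcp_rot: [-180.0, 0.0, 89.3]
ft_force: [1.0, 0.0, -0.2]
finger_gap: 23.5
grip_force: 29.5
```

apply_moves:
  targets:
    - [-0.4, 0.3, 3, 0, 0, 0, 1]
    - [0, 0, 4, 0, 0, 0, 1]
    - [0, 0, 4, 0, 0, 0, 1]
    - [0, 0, 4, 0, 0, 0, 1]
    - [0, 0, 4, 0, 0, 0, 1]
    - [0, 0, 3, 0, 0, 0, 1]
    - [0, 0, 2.5, 0, 0, 0, 1]
    - [0, 0, 1, 0, 0, 0, 1]
    - [0, 0, 0, 0, 0, 0, 1]

```text
time: 35.58
tool_pos: [559.0, 181.6, 106.5]
tcp_rot: [-180.0, 0.0, 89.3]
ft_force: [-0.1, -0.4, -1.5]
finger_gap: 23.7
grip_force: 29.5
```

apply_moves:
  targets:
    - [0, 0, 1, 0, 0, 0, 1]
    - [0, 0, 1, 0, 0, 0, 1]
    - [0, 0, 0.7, 0, 0, 0, 1]
    - [0, 0, 0.5, 0, 0, 0, 1]
    - [0, 0, 0, 0, 0, 0, 1]

```text
time: 36.2
tool_pos: [559.1, 181.7, 103.6]
tcp_rot: [180.0, -0.0, 89.3]
ft_force: [-1.1, 0.2, 3.6]
finger_gap: 23.4
grip_force: 29.8
```

Contact came at the expected height, so I release and rise.

apply_moves:
  targets:
    - [0, 0, 0, 0, 0, 0, 0.8]
    - [0, 0, 0, 0, 0, 0, 0.6]
    - [0, 0, 0, 0, 0, 0, 0.3]
    - [0, 0, 0, 0, 0, 0, 0]
    - [0, 0, 0, 0, 0, 0, 0]
    - [0, 0, 0, 0, 0, 0, 0]
    - [0, 0, -10, 0, 0, 0, 0]
    - [0, 0, -25, 0, 0, 0, 0]
    - [0, 0, -40, 0, 0, 0, 0]
    - [0, 0, -40, 0, 0, 0, 0]
    - [-40, 0, -20, 0, 0, 0, 0]
    - [-60, 0, 0, 0, 0, 0, 0]
    - [-60, 0, 0, 0, 0, 0, 0]
    - [-40, 0, 0, 0, 0, 0, 0]
    - [0, 0, 0, 0, 0, 0, 0]

```text
time: 38.08
tool_pos: [556.5, -21.2, 239.2]
tcp_rot: [179.9, 0.0, 89.0]
ft_force: [-0.7, 0.8, -0.7]
finger_gap: 85.1
grip_force: 0.0
```

```bash
python3 - <<'E'
from h import *
import cv2
a=optics.snapshot("scene")[:,:,::-1]; b=optics.snapshot("side")[:,:,::-1]
A=cv2.resize(a[150:260,330:470],(400,314),interpolation=2); B=cv2.resize(b[120:240,200:330],(400,369),interpolation=2)
o=np.zeros((600,800,3),np.uint8); o[:314,:400]=A; o[:369,400:]=B
o[370:600,:306]=cv2.resize(a[:,:],(306,230)); o[370:600,400:706]=cv2.resize(b,(306,230))
cv2.imwrite("pics/end.png",o)
E
```

```text
(no output)
```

View pics/end.png

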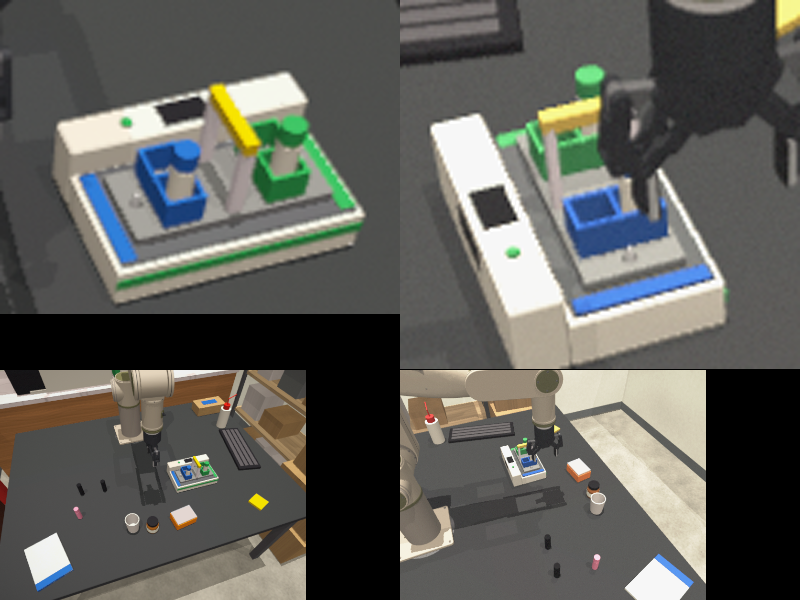

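The final view shows the carrier flat on both pins, the green vial upright in a green well at (290,145) and the blue vial upright in a blue well at (182,170). The beaker, jar and tip box are in place, and the arm is clear of everything.

```bash
python3 -c "
from bench import r
print(r.hand_in())"
```

```text
the job is handed in; nothing more can be done
None
```

I handed the job in at about 38 s: the carrier sits flat on both pins with its green end at the thick pin, the green vial stands in a green well and the blue vial in a blue well, and the beaker, jar and tip box were left alone.

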